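# Flag the unlidded pot and reject the batch

### The job

One of the eight pots in the two packing trays has missed its lid: point it out for the line's camera by bringing the fingertips down from well above to two or three centimetres over the middle of its open mouth, and stay there for two seconds without touching it. Then push the hand lever of the reject valve all the way over, away from the robot, and leave it there. Do not touch or move any pot, the trays or the other loose things, and do not pass low over the lidded pots, which would count as pointing at them.

Things in the scene. Friction and masses are not known exactly. Their poses are not given: they have to be found in the camera images.
- open_pot: The one pot without a lid: an empty, round, open, light grey plastic pot, 64 mm across its mouth, 54 mm across its foot, 46 mm high, wall 3 mm. It stands loose and upright in one of the two trays, in any of the eight places. Origin: centre of its underside, 4 mm above the work surface; z up.
- open_pot_mouth (a point): Centre of the open pot's mouth, level with its rim, 50 mm above the work surface.
- pot_1: A closed pot of the same light grey plastic: flat lid 67 mm across, top of the lid 50 mm above its underside (54 mm above the work surface), loose and upright in a tray. Origin: centre of its underside; z up. Not to be touched.
- pot_2: A closed pot of the same light grey plastic: flat lid 67 mm across, top of the lid 50 mm above its underside (54 mm above the work surface), loose and upright in a tray. Origin: centre of its underside; z up. Not to be touched.
- pot_3: A closed pot of the same light grey plastic: flat lid 67 mm across, top of the lid 50 mm above its underside (54 mm above the work surface), loose and upright in a tray. Origin: centre of its underside; z up. Not to be touched.
- pot_4: A closed pot of the same light grey plastic: flat lid 67 mm across, top of the lid 50 mm above its underside (54 mm above the work surface), loose and upright in a tray. Origin: centre of its underside; z up. Not to be touched.
- pot_5: A closed pot of the same light grey plastic: flat lid 67 mm across, top of the lid 50 mm above its underside (54 mm above the work surface), loose and upright in a tray. Origin: centre of its underside; z up. Not to be touched.
- pot_6: A closed pot of the same light grey plastic: flat lid 67 mm across, top of the lid 50 mm above its underside (54 mm above the work surface), loose and upright in a tray. Origin: centre of its underside; z up. Not to be touched.
- pot_7: A closed pot of the same light grey plastic: flat lid 67 mm across, top of the lid 50 mm above its underside (54 mm above the work surface), loose and upright in a tray. Origin: centre of its underside; z up. Not to be touched.
- tray_a: White packing tray, 196 mm square over its rim, 22 mm high, floor 4 mm thick, fixed to the stopped belt. Four pots stand in it, two by two, about 80 mm between centres. Origin: centre of its underside; z up, x away from the robot apart from a small yaw.
- tray_b: White packing tray, 196 mm square over its rim, 22 mm high, floor 4 mm thick, fixed to the stopped belt. Four pots stand in it, two by two, about 80 mm between centres. Origin: centre of its underside; z up, x away from the robot apart from a small yaw.
- valve: Reject valve, fixed: a steel plate 160 mm (x) by 150 mm (y), 8 mm thick, with the lever's block at y = -30 mm and, at y = +45 mm (x = 30 mm), a grey regulator 60 by 45 mm with a black knob on top, 75 mm high. Origin: centre of the plate's underside, on the work surface; z up; x points away from the robot apart from a small yaw. The lever swings in the plane of x and z. The valve and the two trays may stand in any order from left to right.
- lever (a joint): The valve's hand lever. 0 = leaning 0.5 rad towards the robot, 1.0 = its stop, leaning 0.5 rad away from the robot. It starts between 0 and 0.15, moves with a light push of about 1 N and stays where it is left. Its pivot lies 30 mm above the work surface, at valve x = 0, y = -30 mm; a black rod 10 mm thick with a ball 26 mm across at its end, 80 mm from the pivot.
- lever_tip (a point): Centre of the black ball at the end of the lever, 100 to 110 mm above the work surface.
- lid_stack: Short stack of spare light grey lids, 67 mm across, 28 mm high, loose, at the left end of the row of trays and valve. Origin: centre of its underside. Leave alone.
- bottle: White bottle with blue cap, 60 mm across, 150 mm high, loose, beyond the trays. Origin: centre of its underside. Leave alone.
- scraper: Spatula-shaped scraper lying beyond the trays, across the robot's view. Origin: its underside, near the middle of its length. Leave alone.
Not all that is in view belongs to the job. Leave any purple look-alike of the valve alone.

How it is judged:
By the outcome, as a careful person would: the job done as asked, in the order asked, and still so for the second after the job is handed in, with the robot touching nothing.
It also fails if it takes over 45 s, if anything falls off the work surface, if the arm or the gripper's body presses on something with over 40 N, if the wrist force passes 120 N, or if a joint passes its speed limit or range.

### The arm

A 7-joint arm with a two-finger parallel gripper is mounted at the origin on the work surface. World frame = base frame: x ahead of the robot, y to its left, z up, the work surface at z = 0. Lengths are in m, angles in rad, forces in N, time in s.
With the tool pointing down it reaches from about 0.4 to 0.85 m from the base axis. Payload 10.4 kg.
Tool frame: the origin (TCP) lies between the finger pads; the fingertips stand 11 mm ahead of it and the grasp point (between the pads) lies 8 mm behind it; z points along the fingers, y is the direction in which the jaws open and shut (so a half turn about z gives the same grasp; the last joint's range is limited). The gripper opens to 87 mm and grips with 3 to 60 N. Pads are 19 mm wide; open, the fingers measure 117 mm over their backs; the gripper's body (75 mm by 190 mm) begins 51 mm behind the grasp point.
Start: joints at [1.097, 0.332, -0.065, 1.46, 0.022, 1.35, -0.088], TCP at [0.272, -0.563, 0.234] pointing down, gripper open.
Joint ranges: [-2.6, 2.6], [-0.5, 2.12], [-1.47, 1.34], [0.16, 2.42], [-1.27, 4.41], [0.06, 2.06], [-2.6, 2.6]. Speed limits (rad/s): [2.22, 2.22, 2.79, 2.79, 3.14, 3.14, 3.14].

### API

Orientations are given as a unit quaternion [x, y, z, w].
In Python, from bench import r, eyes gives the robot as it stands.
- The arm moves only by the shell command python3 -m inch 'ROWS' [FORCE]. ROWS is a JSON object of lists of equal length, an entry for each row: "translation": the shift along the world's x, y, z scaled (see below), a list of three; "rot": the turn, a rotation vector about the world's x, y, z scaled (see below), a list of three; "jaw": the finger opening in mm, from 0 to 87. In form: {"translation": [[tx, ty, tz], ...], "rot": [[ax, ay, az], ...], "jaw": [jaw, ...]}. A call has 1 to 20 rows; each row is the pose to reach, as a shift and turn from the pose measured when the call began; what a row does not reach only later rows make up. The controller multiplies each number of a shift by 100 mm and each number of a turn by 60 degrees. A row lasts 1/10 s, in which the tool goes at most 50 mm and 8.59 degrees, less where a joint would pass 70% of its speed; a pose out of reach is approached as far as the arm can. A call with a number of a shift or a turn outside -1 to 1 is refused whole. A call with a gripper value outside its range is refused whole. The fingers move at their own pace and stop on an object; FORCE is the grip in N (left out, the last holds). Time passes only in rows, so rows that repeat a pose let the fingers close. It gives the time, the measured TCP pose, the force and the opening at its end, in the units of the state.
- r.read_state(): the state, without advancing time (a new reading comes with each control period).
- eyes.camera(name): name is "side" or "top"; returns the picture (400x640x3 uint8, blue, green, red); there is no depth.
- eyes.calibration(name): a dict with "fx", "fy", "cx", "cy" (pixels), "distortion" ([k1, k2, p1, p2, k3] as OpenCV has them; the pictures are not rectified), "R" (3x3) and "t" (3): a world point X has camera coordinates R X + t. Camera axes: x right, y down, z forward; pixel columns grow to the right and rows downward; lengths in m; the calibration is good to about 2 mm. A picture is of the moment at which its call begins. calibration takes no time and is no camera call.
- r.close_job(): hands the job in, once; it reports no verdict.
The state is a dict: "time": time; "joint_positions": joint angles; "joint_vel": joint speeds; "joint_torque": joint torques, N m; "ee_pos": TCP position; "eef_rot": TCP orientation; "ft_force": force on the tool from outside, world axes, zero at the start; "torque": the same for the moment, N m; "width": finger opening in m.
Only numpy, scipy, OpenCV 4.12 (cv2) and the standard library are available. Lean on these libraries where they do the work, as an engineer would, in place of code of your own. Each camera call takes 0.05 s, during which the arm holds its last target. There are 200 camera calls.

## Working session

There is one attempt and no reset: what is moved stays moved. The work goes in short steps, Python scripts to look and compute and a shell command to move; the robot and the scene stay as the last step left them, time stands still between calls to the robot, and variables do not carry over. Pictures are saved under pics/ and viewed, about 8 in all and at most 12, crops included, and the job is handed in when it is done.

```bash
mkdir -p pics; python3 - <<'E'
from bench import r, eyes
import cv2
for n in("top","side"):
    cv2.imwrite(f"pics/{n}0.png",eyes.camera(n)); c=eyes.calibration(n); print(n,c)
s=r.read_state();print(s["time"],s["ee_pos"],s["eef_rot"],s["width"])
E
```

```text
top {'fx': 427.1300467060417, 'fy': 427.1300467060417, 'cx': 318.9538783940404, 'cy': 199.41309560122076, 'distortion': array([-0.11455424,  0.        ,  0.        ,  0.        ,  0.        ]), 'R': array([[-0.02181552, -0.99953029, -0.02152417],
       [-0.98230894,  0.02543495, -0.18553224],
       [ 0.18599256,  0.0170959 , -0.98240241]]), 't': array([0.06989485, 0.50189939, 1.13794563])}
side {'fx': 478.80328368233023, 'fy': 478.80328368233023, 'cx': 319.74959323645203, 'cy': 197.27693900538114, 'distortion': array([-0.0150536,  0.       ,  0.       ,  0.       ,  0.       ]), 'R': array([[-0.92927314, -0.36935632, -0.00522908],
       [-0.26785233,  0.68350971, -0.67902106],
       [ 0.25437485, -0.62959541, -0.73410017]]), 't': array([0.45669857, 0.13911311, 1.28106345])}
0.1 [ 0.27214176 -0.56229014  0.23282973] [ 9.74706020e-01  2.23490020e-01 -1.73168269e-04 -5.96498662e-04] 0.08723215908169708
```

View pics/top0.png

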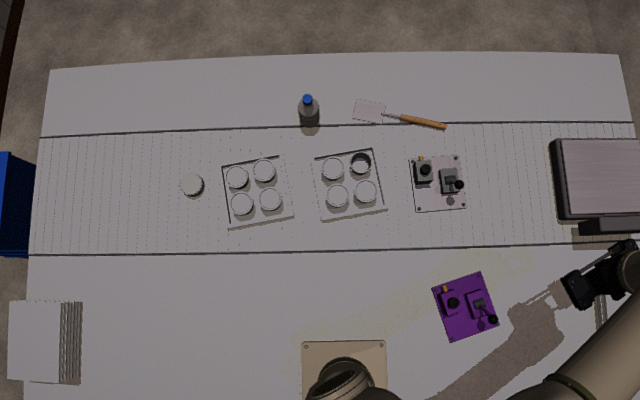

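View pics/side0.png

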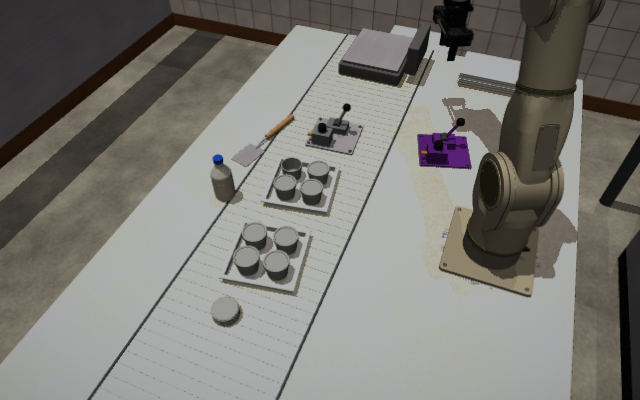

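The open pot appears at top pixel (361,161) and side (291,165). The steel valve is at top (438,182), with its ball near (459,184) in top and (346,107) in side. I'll enlarge both areas to refine these.

```bash
python3 - <<'E'
import cv2,numpy as np
a=cv2.imread("pics/top0.png")[140:220,340:470]; b=cv2.imread("pics/side0.png")[95:185,270:370]
cv2.imwrite("pics/c1.png",np.hstack([cv2.resize(a,None,fx=6,fy=6,interpolation=2)])); cv2.imwrite("pics/c2.png",cv2.resize(b,None,fx=6,fy=6,interpolation=2))
E
```

```text
(no output)
```

View pics/c1.png

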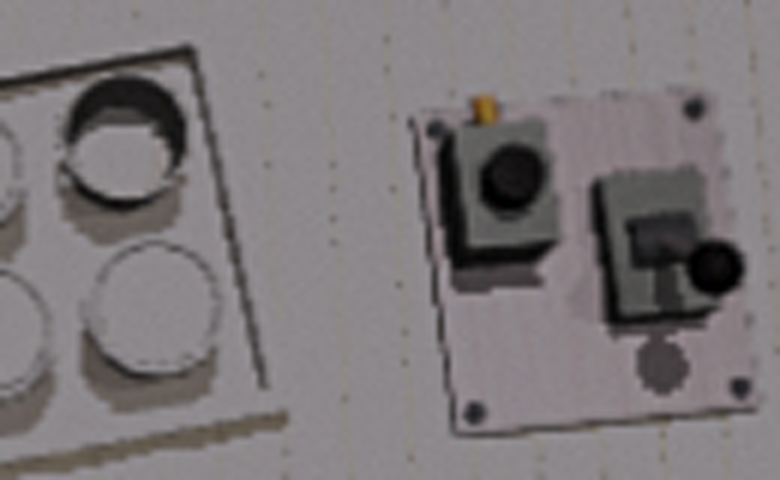

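View pics/c2.png

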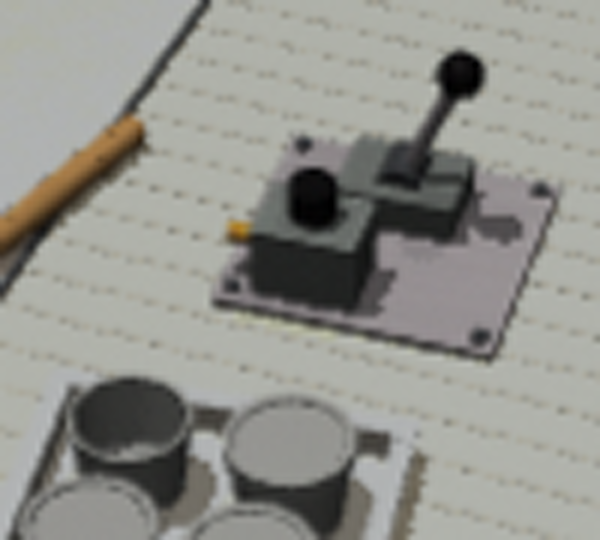

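Crop pixels (6x):
- **Open mouth:** c1 (125,138), c2 (132,418). Its interior is dark and clearly open.
- **Ball:** c1 (714,267), c2 (460,75).
- **Plate corners:** c1 (412,115), (715,95), (755,407), (455,435).

```bash
cat > h.py <<'E'
import numpy as np,cv2
from bench import r,eyes
def ray(n,p):
    c=eyes.calibration(n);K=np.array([[c["fx"],0,c["cx"]],[0,c["fy"],c["cy"]],[0,0,1]])
    u=cv2.undistortPoints(np.array([[p]],float),K,c["distortion"])[0,0]
    R=np.array(c["R"]);return -R.T@c["t"],R.T@np.array([*u,1])
def plane(n,p,z):
    o,d=ray(n,p);return (o+d*(z-o[2])/d[2]).round(4)
def tri(a,b):
    (o1,d1),(o2,d2)=ray("top",a),ray("side",b)
    s=np.linalg.lstsq(np.c_[d1,-d2],o2-o1,rcond=None)[0]
    p,q=o1+s[0]*d1,o2+s[1]*d2;return ((p+q)/2).round(4),np.linalg.norm(p-q).round(4)
T=lambda x,y:(340+x/6-.42,140+y/6-.42)
S=lambda x,y:(270+x/6-.42,95+y/6-.42)
E
python3 - <<'E'
from h import *
print("mouth",tri(T(125,138),S(132,418)),plane("top",T(125,138),.05),plane("side",S(132,418),.05))
print("ball",tri(T(714,267),S(460,75)),plane("top",T(714,267),.102),plane("side",S(460,75),.102))
print("near lid",tri(T(152,310),S(290,443)),plane("top",T(152,310),.054))
c=[plane("top",T(*p),.008) for p in((412,115),(715,95),(755,407),(455,435))];print("plate",c,np.mean(c,0))
from scipy.spatial.transform import Rotation as R
print(R.from_quat(r.read_state()["eef_rot"]).as_matrix().round(3))
E
```

```text
mouth (array([ 0.6059, -0.0611,  0.0502]), np.float64(0.001)) [ 0.6055 -0.0612  0.05  ] [ 0.6065 -0.0612  0.05  ]
ball (array([ 0.5249, -0.317 ,  0.1053]), np.float64(0.0007)) [ 0.5253 -0.3181  0.102 ] [ 0.5266 -0.3212  0.102 ]
near lid (array([ 0.5233, -0.0697,  0.0538]), np.float64(0.0027)) [ 0.5219 -0.0699  0.054 ]
plate [array([ 0.6253, -0.2054,  0.008 ]), array([ 0.6322, -0.3563,  0.008 ]), array([ 0.4766, -0.3625,  0.008 ]), array([ 0.467 , -0.2162,  0.008 ])] [ 0.550275 -0.2851    0.008   ]
[[ 0.9    0.436 -0.001]
 [ 0.436 -0.9    0.001]
 [-0.    -0.001 -1.   ]]
```

Both views agree to within 1–3 mm, and the heights match the spec (mouth 0.050, lid 0.054, ball 0.105). Next I'll move high towards the open pot, closing the jaws and squaring up the tool.

```bash
python3 - <<'E'
from h import *
print("bottle cap", plane("top",(308,99),.15),plane("side",(217,158),.15))
E
python3 -m inch '{"translation":[[0.2,0.3,0.1],[0.45,0.65,0.2],[0.67,1,0.3],[0.67,1,0.3],[0.67,1,0.3]],"rot":[[0,0,-0.1],[0,0,-0.22],[0,0,-0.34],[0,0,-0.43],[0,0,-0.43]],"jaw":[0,0,0,0,0]}'
python3 -m inch '{"translation":[[0.3,0.5,0],[0.67,1,0],[0.67,1,0],[0.67,1,0]],"rot":[[0,0,0],[0,0,0],[0,0,0],[0,0,0]],"jaw":[0,0,0,0]}'
```

```text
bottle cap [0.7575 0.0794 0.15  ] [0.7593 0.0857 0.15  ]
time: 0.6
ee_pos: [0.3399, -0.4614, 0.263]
eef_rot: [1.0, 0.001, -0.0, -0.001]
ft_force: [-0.4, -1.1, -0.6]
width: 0.0546
time: 1.0
ee_pos: [0.4086, -0.3589, 0.2626]
eef_rot: [1.0, 0.004, -0.0, -0.001]
ft_force: [-0.5, 0.0, 0.7]
width: 0.0229
```

Remaining distance is dx +0.197, dy +0.298. The bottle is well clear.

```bash

python3 -m inch '{"translation":[[0.3,0.5,0],[0.67,1,0],[0.67,1,0],[0.67,1,0]],"rot":[[0,0,0],[0,0,0],[0,0,0],[0,0,0]],"jaw":[0,0,0,0]}'
python3 -m inch '{"translation":[[0.3,0.5,0],[0.67,1,0],[0.67,1,0],[0.67,1,0]],"rot":[[0,0,0],[0,0,0],[0,0,0],[0,0,0]],"jaw":[0,0,0,0]}'
python3 -m inch '{"translation":[[0.3,0.5,0],[0.62,0.96,0],[0.62,0.96,0],[0.62,0.96,0]],"rot":[[0,0,0],[0,0,0],[0,0,0],[0,0,0]],"jaw":[0,0,0,0]}'
```

```text
time: 1.4
ee_pos: [0.477, -0.2568, 0.262]
eef_rot: [1.0, 0.007, -0.0, -0.002]
ft_force: [-0.3, -0.8, -1.4]
width: 0.0012
time: 1.8
ee_pos: [0.5449, -0.1554, 0.2613]
eef_rot: [1.0, 0.01, -0.0, -0.002]
ft_force: [-0.2, -0.0, 0.2]
width: 0.0003
time: 2.2
ee_pos: [0.6073, -0.0594, 0.2604]
eef_rot: [1.0, 0.011, -0.001, -0.003]
ft_force: [-0.3, -0.3, 0.3]
width: 0.0006
```

```bash

python3 -m inch '{"translation":[[-0.01,-0.02,-0.3],[-0.01,-0.02,-0.6],[-0.01,-0.02,-0.9],[-0.01,-0.02,-0.9],[-0.01,-0.02,-0.9]],"rot":[[0,0,0],[0,0,0],[0,0,0],[0,0,0],[0,0,0]],"jaw":[0,0,0,0,0]}'
python3 - <<'E'
from h import *
cv2.imwrite("pics/d1.png",np.hstack([cv2.resize(eyes.camera("top")[110:220,310:410],None,fx=4,fy=4,interpolation=2),cv2.resize(eyes.camera("side")[90:200,240:340],None,fx=4,fy=4,interpolation=2)]))
E
```

```text
time: 2.7
ee_pos: [0.6059, -0.0641, 0.1708]
eef_rot: [1.0, 0.01, -0.001, -0.002]
ft_force: [0.0, -0.2, 0.9]
width: 0.0005
```

View pics/d1.png

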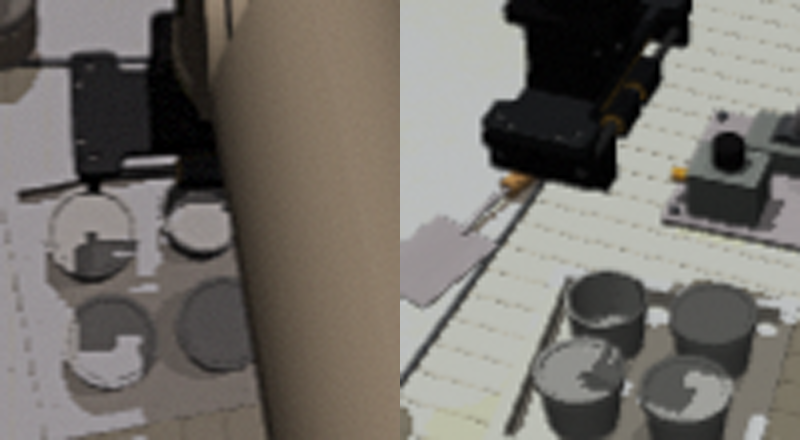

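```bash
python3 - <<'E'
from h import *
for n in("top","side"):
    c=eyes.calibration(n);K=np.array([[c["fx"],0,c["cx"]],[0,c["fy"],c["cy"]],[0,0,1]])
    P=np.array([[.606,-.064,.16],[.606,-.064,.23],[.6434,.031,.23],[.5686,.031,.23]]);
    print(n,cv2.projectPoints(P,cv2.Rodrigues(np.array(c["R"]))[0],np.array(c["t"]),K,c["distortion"])[0][:,0].round())
E
```

```text
top [[365. 151.]
 [367. 142.]
 [327. 128.]
 [328. 158.]]
side [[290. 135.]
 [289. 116.]
 [261. 133.]
 [287. 140.]]
```

The body corners land where the projection puts them; the body hides the fingers in this view. The tip is correctly above the mouth. Descending.

```bash

python3 -m inch '{"translation":[[0,0.03,-0.2],[0,0.03,-0.4],[0,0.03,-0.6],[0,0.03,-0.75],[0,0.03,-0.84],[0,0.03,-0.84],[0,0.03,-0.84]],"rot":[[0,0,0],[0,0,0],[0,0,0],[0,0,0],[0,0,0],[0,0,0],[0,0,0]],"jaw":[0,0,0,0,0,0,0]}'
```

```text
time: 3.5
ee_pos: [0.6077, -0.0599, 0.0893]
eef_rot: [1.0, 0.01, 0.001, -0.002]
ft_force: [-0.2, 0.3, 0.3]
width: 0.0003
```

```bash

python3 -m inch '{"translation":[[-0.02,-0.01,-0.04],[-0.02,-0.01,-0.04],[-0.02,-0.01,-0.04],[-0.02,-0.01,-0.04],[-0.02,-0.01,-0.04]],"rot":[[0,0,0],[0,0,0],[0,0,0],[0,0,0],[0,0,0]],"jaw":[0,0,0,0,0]}'
python3 -m inch '{"translation":[[0,0,0],[0,0,0],[0,0,0],[0,0,0],[0,0,0],[0,0,0],[0,0,0],[0,0,0],[0,0,0],[0,0,0],[0,0,0],[0,0,0],[0,0,0],[0,0,0],[0,0,0],[0,0,0],[0,0,0],[0,0,0],[0,0,0],[0,0,0]],"rot":[[0,0,0],[0,0,0],[0,0,0],[0,0,0],[0,0,0],[0,0,0],[0,0,0],[0,0,0],[0,0,0],[0,0,0],[0,0,0],[0,0,0],[0,0,0],[0,0,0],[0,0,0],[0,0,0],[0,0,0],[0,0,0],[0,0,0],[0,0,0]],"jaw":[0,0,0,0,0,0,0,0,0,0,0,0,0,0,0,0,0,0,0,0]}'
```

```text
time: 4.0
ee_pos: [0.6057, -0.0609, 0.0855]
eef_rot: [1.0, 0.01, 0.001, -0.002]
ft_force: [0.1, -0.3, 0.8]
width: 0.0006
time: 6.0
ee_pos: [0.6057, -0.0609, 0.0855]
eef_rot: [1.0, 0.01, 0.001, -0.002]
ft_force: [-0.0, -0.4, 0.2]
width: 0.0005
```

```bash

python3 -m inch '{"translation":[[0,0,0],[0,0,0],[0,0,0],[0,0,0],[0,0,0],[0,0,0],[0,0,0],[0,0,0]],"rot":[[0,0,0],[0,0,0],[0,0,0],[0,0,0],[0,0,0],[0,0,0],[0,0,0],[0,0,0]],"jaw":[0,0,0,0,0,0,0,0]}'
python3 - <<'E'
from h import *
cv2.imwrite("pics/d2.png",np.hstack([cv2.resize(eyes.camera("top")[110:220,310:410],None,fx=4,fy=4,interpolation=2),cv2.resize(eyes.camera("side")[90:200,240:340],None,fx=4,fy=4,interpolation=2)]))
E
```

```text
time: 6.8
ee_pos: [0.6057, -0.0609, 0.0855]
eef_rot: [1.0, 0.01, 0.001, -0.002]
ft_force: [0.5, -0.2, -1.0]
width: 0.0005
```

View pics/d2.png

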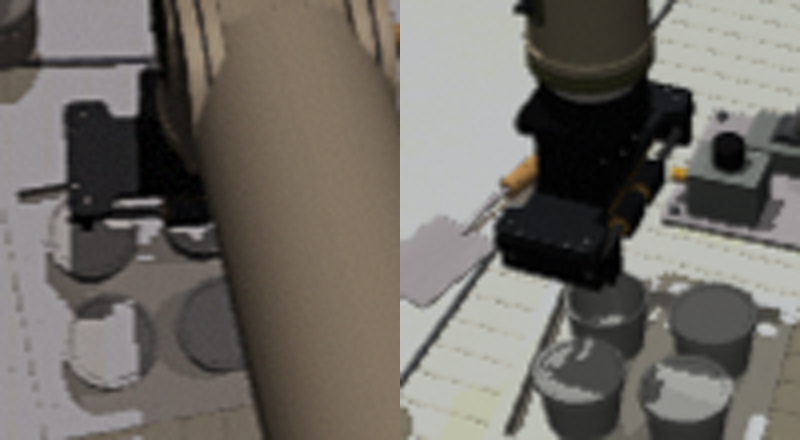

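The tips held for 2.8 s, 24.5 mm above the rim, and the pots are undisturbed. Next: straight up, then across to the robot's side of the lever.

```bash

python3 -m inch '{"translation":[[0,0,0.3],[0,0,0.6],[0,0,1],[0,0,1],[0,0,1]],"rot":[[0,0,0],[0,0,0],[0,0,0],[0,0,0],[0,0,0]],"jaw":[0,0,0,0,0]}'
python3 -m inch '{"translation":[[0,0,0.3],[0,0,0.7],[-0.3,-0.3,0.7],[-0.6,-0.6,0.7],[-0.9,-0.9,0.7],[-0.9,-0.9,0.7]],"rot":[[0,0,0],[0,0,0],[0,0,0],[0,0,0],[0,0,0],[0,0,0]],"jaw":[0,0,0,0,0,0]}'
python3 -m inch '{"translation":[[-0.2,-0.4,0],[-0.5,-0.9,0],[-0.5,-0.9,0],[-0.5,-0.9,0]],"rot":[[0,0,0],[0,0,0],[0,0,0],[0,0,0]],"jaw":[0,0,0,0]}'
```

```text
time: 7.4
ee_pos: [0.6062, -0.0609, 0.1864]
eef_rot: [1.0, 0.01, 0.002, -0.002]
ft_force: [-0.4, 0.6, -1.2]
width: 0.0002
time: 8.0
ee_pos: [0.5124, -0.1564, 0.2552]
eef_rot: [1.0, 0.006, 0.0, -0.001]
ft_force: [0.8, -0.8, -0.9]
width: 0.0004
time: 8.4
ee_pos: [0.461, -0.248, 0.2541]
eef_rot: [1.0, 0.004, -0.001, -0.001]
ft_force: [0.3, 0.9, 0.2]
width: 0.0004
```

```bash

python3 -m inch '{"translation":[[0,-0.35,0],[0,-0.69,0],[0,-0.69,-0.3],[0,-0.69,-0.6],[0,-0.69,-0.8],[0,-0.69,-0.8]],"rot":[[0,0,0],[0,0,0],[0,0,0],[0,0,0],[0,0,0],[0,0,0]],"jaw":[0,0,0,0,0,0]}'
python3 -m inch '{"translation":[[0,0,-0.3],[0,0,-0.6],[0,0,-0.74],[0,0,-0.74],[0,0,-0.74]],"rot":[[0,0,0],[0,0,0],[0,0,0],[0,0,0],[0,0,0]],"jaw":[0,0,0,0,0]}'
python3 - <<'E'
from h import *
cv2.imwrite("pics/e1.png",np.hstack([cv2.resize(eyes.camera("top")[130:230,400:500],None,fx=4,fy=4,interpolation=2),cv2.resize(eyes.camera("side")[70:170,290:390],None,fx=4,fy=4,interpolation=2)]))
E
```

```text
time: 9.0
ee_pos: [0.4606, -0.3141, 0.1705]
eef_rot: [1.0, 0.006, -0.003, -0.003]
ft_force: [-0.7, 1.0, 0.6]
width: 0.0008
time: 9.5
ee_pos: [0.4617, -0.3141, 0.098]
eef_rot: [1.0, 0.006, -0.002, -0.003]
ft_force: [-0.4, -0.0, 0.5]
width: -0.0001
```

View pics/e1.png

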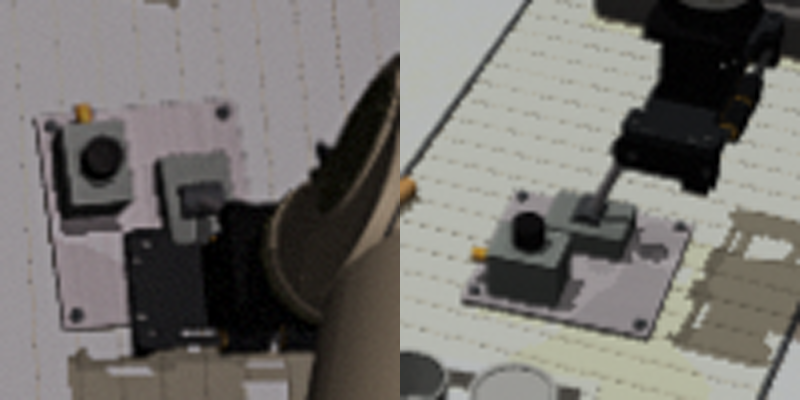

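The fingers are down on the robot's side of the lever, in its plane. I'll push gently away from the robot.

```bash

python3 -m inch '{"translation":[[0.1,0,0],[0.2,0,0],[0.3,0.01,0],[0.4,0.01,0],[0.5,0.02,0],[0.6,0.02,0],[0.7,0.03,0],[0.8,0.03,0],[0.9,0.03,0],[0.97,0.03,0],[0.97,0.03,0]],"rot":[[0,0,0],[0,0,0],[0,0,0],[0,0,0],[0,0,0],[0,0,0],[0,0,0],[0,0,0],[0,0,0],[0,0,0],[0,0,0]],"jaw":[0,0,0,0,0,0,0,0,0,0,0]}'
python3 -m inch '{"translation":[[0.04,0,0],[0.08,0,0],[0.08,0,0]],"rot":[[0,0,0],[0,0,0],[0,0,0]],"jaw":[0,0,0]}'
```

```text
time: 10.7
ee_pos: [0.5598, -0.3112, 0.0982]
eef_rot: [1.0, 0.006, -0.002, -0.003]
ft_force: [-0.3, 0.3, 1.0]
width: 0.0005
time: 11.0
ee_pos: [0.5676, -0.3114, 0.0981]
eef_rot: [1.0, 0.006, -0.002, -0.003]
ft_force: [-1.8, -0.1, -0.1]
width: 0.0005
```

```bash

python3 -m inch '{"translation":[[0.03,0,0],[0.05,0,0],[0.05,0,0]],"rot":[[0,0,0],[0,0,0],[0,0,0]],"jaw":[0,0,0]}'
python3 -m inch '{"translation":[[0.02,0,0],[0.04,0,0],[0.04,0,0]],"rot":[[0,0,0],[0,0,0],[0,0,0]],"jaw":[0,0,0]}'
```

```text
time: 11.3
ee_pos: [0.5688, -0.3121, 0.0976]
eef_rot: [1.0, 0.005, -0.006, -0.003]
ft_force: [-16.9, 2.3, 8.9]
width: 0.0007
time: 11.6
ee_pos: [0.5691, -0.3132, 0.0971]
eef_rot: [1.0, 0.004, -0.009, -0.003]
ft_force: [-17.3, 1.4, 8.0]
width: 0.0004
```

The lever is against its stop: force rose to 17 N and the tool stopped at the predicted x of about 0.568. Backing off and rising.

```bash

python3 -m inch '{"translation":[[-0.3,0,0],[-0.6,0,0],[-0.9,0,0],[-0.9,0,0.3],[-0.9,0,0.6],[-0.9,0,0.9],[-0.9,0,0.9]],"rot":[[0,0,0],[0,0,0],[0,0,0],[0,0,0],[0,0,0],[0,0,0],[0,0,0]],"jaw":[0,0,0,0,0,0,0]}'
python3 -m inch '{"translation":[[0,-0.3,0.3],[0,-0.6,0.5],[0,-1,0.5],[0,-1,0.5],[0,-1,0.5]],"rot":[[0,0,0],[0,0,0],[0,0,0],[0,0,0],[0,0,0]],"jaw":[0,0,0,0,0]}'
python3 - <<'E'
from h import *
t,s=eyes.camera("top"),eyes.camera("side");cv2.imwrite("pics/t9.png",t);cv2.imwrite("pics/s9.png",s)
cv2.imwrite("pics/f1.png",np.hstack([cv2.resize(t[130:230,330:480][:, :],None,fx=3,fy=3,interpolation=2),cv2.resize(s[90:190,260:370],None,fx=3,fy=3,interpolation=2)]))
E
```

```text
time: 12.3
ee_pos: [0.4813, -0.3142, 0.192]
eef_rot: [1.0, 0.004, -0.006, -0.001]
ft_force: [-0.6, 0.5, 1.0]
width: 0.0003
time: 12.8
ee_pos: [0.481, -0.4148, 0.2411]
eef_rot: [1.0, 0.003, -0.006, -0.001]
ft_force: [0.8, 1.2, 0.5]
width: 0.0004
```

View pics/f1.png

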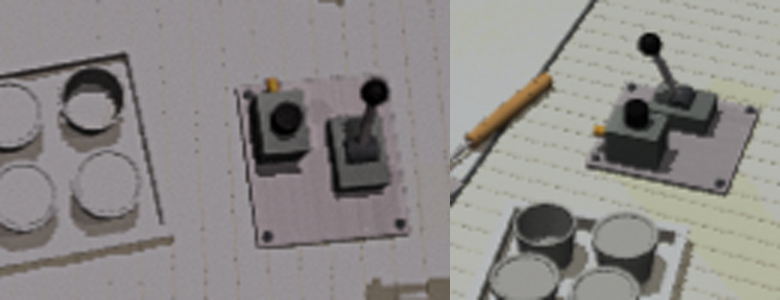

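The lever now leans away from the robot, with the ball at f1 (375,91) in top and (650,44) in side. The pots and tray look unchanged. I'll measure the ball and compare the tray area before and after.

```bash
python3 - <<'E'
from h import *
p,e=tri((330+375/3-.33,130+91/3-.33),(260+200/3-.33,90+44/3-.33));v=p-[.5518,-.315,.03]
print(p,e,"lean",np.arctan2(v[0]*np.cos(.045)+v[1]*np.sin(.045),v[2]))
d=cv2.absdiff(cv2.imread("pics/t9.png"),cv2.imread("pics/top0.png")).max(2)[85:235,170:400];print("tray/bottle/lid diff px>40:",(d>40).sum(),d.max())
print(r.read_state()["ft_force"]); r.close_job()
E
```

```text
[ 0.5926 -0.3137  0.1004] 0.0002 lean 0.5254262284762555
tray/bottle/lid diff px>40: 0 16
[-0.05291003 -0.55603657 -0.10168555]
the job is handed in; nothing more can be done
```

I pointed out the open pot, pushed the reject valve's lever to its stop, and handed the job in after about 13 s of robot time.

- **Pointing:** The open pot is the far-right one in the tray next to the valve, with its mouth at (0.606, -0.061, 0.050). I came straight down from high above with the fingers closed. They held for 2.8 s about 24.5 mm over the middle of the mouth, with no contact force, then went straight up.
- **Lever:** I pushed it away from the robot until it met its stop, where the force rose to about 17 N. After I backed off, the ball measured (0.593, -0.314, 0.100), a lean of about 0.53 rad against the nominal 0.5, which is within measuring error.
- **Final checks:** Top-camera pictures from before and after show no change around the trays, pots, bottle and lid stack. The scraper was only partly inside that comparison, but the arm never went near it. The robot was clear of everything, with force readings near zero.

No check failed. The fingertips themselves were hidden from both cameras while pointing, so that position rests on the measured arm pose. The gripper body did appear where that pose predicts.

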